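Snap the lid of a sweet tub shut

TASK

The lid of the clear tub with the red rim is only laid on: press its four raised red rim sections down with a fingertip, going round the lid, until every one has clicked shut flush. Only press: do not pick up or push about the tub, leave everything else on the bench where it is, and finish with your fingers clear.

Things in the scene. Friction and masses are not known exactly. Their poses are not given: they have to be found in the camera images.
- tub: the tub to close: clear plastic box of cut sweets, loose on the bench, 0.7 to 1.2 kg, 190 mm along its own x, 140 mm along its own y. Its white lid lies in place with its top 70 mm above the tub's underside; the lid's rim is four RED hinged sections, one along each side, that start raised. Origin: centre of the underside; z up. Corners of the lid are fixed white squares
- flap_front_press (a point): the point to press on the red rim section at the tub's own -x side (short side; section 80 mm long, 33 mm from hinge to outer edge, with a 15 mm skirt hanging from that edge, 4 mm thick): on its upper face, midway along, 21 mm outward of its hinge. It moves with the section: 6 to 9 mm higher when raised than when shut; when shut it lies flush with the lid top, 70 mm above the tub's underside, 89 mm from the tub's centre towards -x
- flap_front (a joint): angle of that section (-x side): 0 = shut, flush; 0.32 to 0.42 rad = raised as at the start. Hinge: its inner edge, 68 mm from the tub's centre, parallel to that side. Snap fit: pressing straight down at the press point takes about 4 to 8 N; below about 0.08 rad it clicks to 0 by itself and stays; let go at 0.27 to 0.12 rad it springs back to 0.27; at 0.12 to 0.08 rad it may hang there, not shut
- flap_back_press (a point): the point to press on the red rim section at the tub's own +x side (short side; section 80 mm long, 33 mm from hinge to outer edge, with a 15 mm skirt hanging from that edge, 4 mm thick): on its upper face, midway along, 21 mm outward of its hinge. It moves with the section: 6 to 9 mm higher when raised than when shut; when shut it lies flush with the lid top, 70 mm above the tub's underside, 89 mm from the tub's centre towards +x
- flap_back (a joint): angle of that section (+x side): 0 = shut, flush; 0.32 to 0.42 rad = raised as at the start. Hinge: its inner edge, 68 mm from the tub's centre, parallel to that side. Snap fit: pressing straight down at the press point takes about 4 to 8 N; below about 0.08 rad it clicks to 0 by itself and stays; let go at 0.27 to 0.12 rad it springs back to 0.27; at 0.12 to 0.08 rad it may hang there, not shut
- flap_left_press (a point): the point to press on the red rim section at the tub's own +y side (long side; section 130 mm long, 33 mm from hinge to outer edge, with a 15 mm skirt hanging from that edge, 4 mm thick): on its upper face, midway along, 21 mm outward of its hinge. It moves with the section: 6 to 9 mm higher when raised than when shut; when shut it lies flush with the lid top, 70 mm above the tub's underside, 64 mm from the tub's centre towards +y
- flap_left (a joint): angle of that section (+y side): 0 = shut, flush; 0.32 to 0.42 rad = raised as at the start. Hinge: its inner edge, 43 mm from the tub's centre, parallel to that side. Snap fit: pressing straight down at the press point takes about 4 to 8 N; below about 0.08 rad it clicks to 0 by itself and stays; let go at 0.27 to 0.12 rad it springs back to 0.27; at 0.12 to 0.08 rad it may hang there, not shut
- flap_right_press (a point): the point to press on the red rim section at the tub's own -y side (long side; section 130 mm long, 33 mm from hinge to outer edge, with a 15 mm skirt hanging from that edge, 4 mm thick): on its upper face, midway along, 21 mm outward of its hinge. It moves with the section: 6 to 9 mm higher when raised than when shut; when shut it lies flush with the lid top, 70 mm above the tub's underside, 64 mm from the tub's centre towards -y
- flap_right (a joint): angle of that section (-y side): 0 = shut, flush; 0.32 to 0.42 rad = raised as at the start. Hinge: its inner edge, 43 mm from the tub's centre, parallel to that side. Snap fit: pressing straight down at the press point takes about 4 to 8 N; below about 0.08 rad it clicks to 0 by itself and stays; let go at 0.27 to 0.12 rad it springs back to 0.27; at 0.12 to 0.08 rad it may hang there, not shut
- shut_tub: a second sweet tub of the same size and build as the first (190 x 140 mm, 70 mm high) whose lid has BLUE rim sections, all already shut; origin: centre of its underside. A bystander, leave alone
- scoop: orange plastic scoop lying on the bench, bin 85 x 60 x 35 mm with an 85 mm handle towards its own -x; origin: centre of the bin's underside. A bystander
- bowl: small steel bowl, 96 mm across, 45 mm high; origin: centre of its underside. A bystander
- jar: amber glass jar with brass cap, 64 mm across, 85 mm high; origin: centre of its underside. A bystander
- cup: blue ceramic cup, 68 mm across, 75 mm high; origin: centre of its underside. A bystander
- spatula: spatula 240 mm long lying on the bench along its own x; origin: at its underside. A bystander
- carton: small cardboard carton, 70 x 100 x 50 mm; origin: centre of its underside. A bystander

How it is judged (in metres and radians):
At the end, for the whole second after the job is handed in: all four red sections are shut (each within 0.06 rad of flush), and the tub stands flat, upright, at rest on the bench within 40 mm of where it started (value of joint each of flap_front, flap_back, flap_left, flap_right below 0.06 rad and distance of tub from where it was at the start of the episode below 0.04 m and height (world z) of tub below 0.01 m and angle between tub's own z axis and vertical below 0.06 rad and linear speed of tub below 0.02 m/s); the robot touches nothing.
It fails at once if the tub is lifted off the bench or tipped (height (world z) of tub above 0.02 m or angle between tub's own z axis and vertical above 0.25 rad).
It fails at once if the tub is shifted by more than 40 mm (distance of tub from where it was at the start of the episode above 0.04 m).
It fails at once if a bystander is moved or lifted by more than 25 mm (distance of any of shut_tub, scoop, bowl, jar, cup, spatula, carton from where it was at the start of the episode above 0.025 m).
It also fails if it takes over 38 s, if anything falls off the work surface, if the arm or the gripper's body presses on something with over 40 N, if the wrist force passes 120 N, or if a joint passes its speed limit or range.

ROBOT

A 7-joint arm with a two-finger parallel gripper is mounted at the origin on the work surface. World frame = base frame: x ahead of the robot, y to its left, z up, the work surface at z = 0. Lengths are in mm, angles in rad, forces in N, time in s.
With the tool pointing down it reaches from about 400 to 850 mm from the base axis. Payload 4.4 kg.
Tool frame: the origin (TCP) lies at the very end of the fingers, on their centre line; the grasp point (between the pads) lies 19 mm behind it; z points along the fingers, y is the line along which they close (so a half turn about z gives the same grasp; the last joint's range is limited). The gripper opens to 94 mm and grips with 3 to 60 N. Pads are 16 mm wide; open, the fingers measure 119 mm over their backs; the gripper's body (75 mm by 177 mm) begins 78 mm behind the grasp point.
Start: joints at [-1.341, 0.628, 0.038, 1.517, -0.027, 0.996, -0.02], TCP at [189.453, 621.792, 205.478] pointing down, gripper open.
Joint ranges: [-3.06, 3.06], [-0.37, 2.12], [-1.25, 1.32], [0.18, 2.47], [-1.1, 4.24], [0.23, 1.98], [-2.94, 2.94]. Speed limits (rad/s): [2.57, 2.57, 3.14, 3.14, 3.14, 3.14, 3.14].

INTERFACE

Orientations are given as a unit quaternion [x, y, z, w].
In Python, from plant import env gives the robot as it stands. Calls block until the motion is done:
- env.reach(position, orientation): joint-space move of the TCP to a pose.
- env.line_to(position, v=150, frame=None, until_force=None): straight line of the TCP; frame=None keeps the orientation; v is the mean speed in mm/s. With until_force (N) it stops when the force on the tool has changed by that much, and returns True; else False.
- env.move_j(angles): joint-space move.
- env.set_gripper(opening): finger opening in mm; the grip force is fixed at half the most; returns when the fingers have stopped.
- env.hold(seconds).
- env.inverse_kinematics(position, orientation): joint angles nearest the present ones, or None.
- env.get_image(name): name is "scene" or "top" or "wrist"; returns the picture (400x640x3 uint8, red, green, blue); there is no depth.
- env.get_calibration(name): a dict with "K" (3x3 intrinsics, pixels), "position" and "orientation" of the camera in the world. Camera axes: x right, y up, looking along -z (the intrinsics and any distortion apply to the point x, -y, -z); pixel columns grow to the right and rows downward; lengths in mm; the calibration is good to about 2 mm. The wrist camera is an equidistant fisheye: a pixel r from the principal point sees the ray r / f radians off the axis. A picture is of the moment at which its call begins: read the wrist's pose just before it. get_calibration takes no time and is no camera call; for the wrist camera it gives the pose at the moment of the call.
A pose or a line that the arm cannot do raises env.Unreachable and nothing moves.
- env.finish_job(): hands the job in; it is judged then, once.
Readings, each from a call of its own:
- env.read_time_s(): time.
- env.read_q(): joint angles.
- env.read_joint_vel(): joint speeds.
- env.read_effort(): joint torques, N m.
- env.read_tcp_pos(): TCP position.
- env.read_tool_rot(): TCP orientation.
- env.read_wrist_force(): force on the tool from outside, world axes, zero at the start.
- env.read_ft_torque(): the same for the moment, N m.
- env.read_width(): finger opening in mm.
- env.read_finger_force(): force on a finger pad.
Only numpy, scipy, OpenCV 4.12 (cv2) and the standard library are available. Lean on these libraries where they do the work, as an engineer would, in place of code of your own. Each camera call takes 0.05 s, during which the arm holds its last target. There are 200 camera calls.

## Working session

There is one attempt and no reset: what is moved stays moved. The work goes in short steps, each a Python script; the robot and the scene stay as the last script left them, time stands still between calls to the robot, and variables do not carry over. Pictures are saved under pics/ and viewed, at most 10 in all, crops included, and the job is handed in when it is done.

```bash
ls; mkdir -p pics
python3 - <<'E'
from plant import env
import cv2
for n in("top","scene"):
    im=env.get_image(n); cv2.imwrite(f"pics/{n}0.png",im[:,:,::-1])
    print(n,env.get_calibration(n))
print(env.read_time_s(),env.read_tool_rot())
E
```

```text
pics
top {'K': array([[475.04935454,   0.        , 324.77431816],
       [  0.        , 475.04935454, 209.03081804],
       [  0.        ,   0.        ,   1.        ]]), 'position': array([ 467.84890463,   38.64205627, 1600.90198861]), 'orientation': array([-0.02075298,  0.02457656,  0.71276142, -0.70066858])}
scene {'K': array([[379.74399289,   0.        , 319.44393535],
       [  0.        , 379.74399289, 198.59725324],
       [  0.        ,   0.        ,   1.        ]]), 'position': array([1176.51647401,  458.76302337, 1091.68241422]), 'orientation': array([0.1503565 , 0.27429916, 0.84113012, 0.441195  ])}
0.1 [ 1.47364900e-01  9.89081862e-01 -8.03709341e-04 -1.04795752e-04]
```

View pics/top0.png

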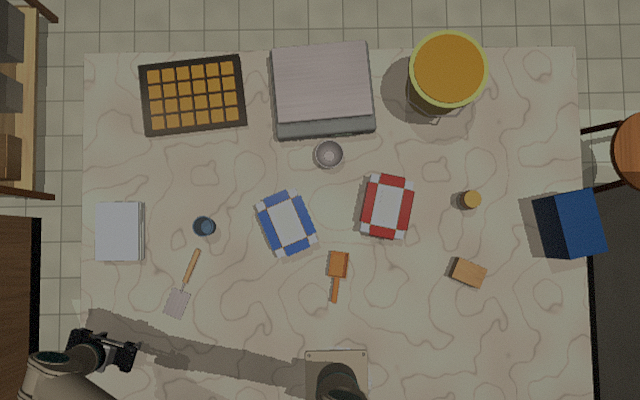

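View pics/scene0.png

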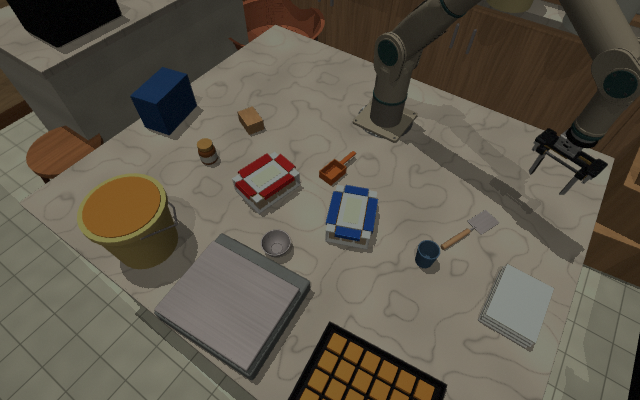

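The top view shows the red-rimmed tub at about (387,206), with the blue tub at (287,222), the bowl at (328,154) and the jar at (469,200). The scene view puts the red tub at about (266,178). Nothing tall stands close to it. Next I'll measure the red sections in both views.

```bash
cat > h.py <<'E'
import numpy as np, cv2
from scipy.spatial.transform import Rotation as R
def red(im,box):
    hsv=cv2.cvtColor(im,cv2.COLOR_RGB2HSV); h,s,v=cv2.split(hsv)
    m=(((h<7)|(h>172))&(s>130)&(v>50)).astype(np.uint8)
    k=np.zeros_like(m); x0,y0,x1,y1=box; k[y0:y1,x0:x1]=1
    return m*k
def toplane(c,uv,z):
    uv=np.atleast_2d(uv).astype(float);K=c["K"]
    d=np.c_[(uv[:,0]-K[0,2])/K[0,0],-(uv[:,1]-K[1,2])/K[1,1],-np.ones(len(uv))]
    d=R.from_quat(c["orientation"]).apply(d); p=c["position"]
    return p+d*((z-p[2])/d[:,2])[:,None]
E
python3 - <<'E'
from h import *
from plant import env
np.set_printoptions(precision=1,suppress=True)
for n,box in(("top",(345,155,430,255)),("scene",(220,140,315,225))):
    im=cv2.imread(f"pics/{n}0.png")[:,:,::-1].copy(); c=env.get_calibration(n)
    m=red(im,box); k,_,st,ce=cv2.connectedComponentsWithStats(m,connectivity=4)
    i=[j for j in range(1,k) if st[j,4]>30]
    print(n,[(ce[j],st[j,4]) for j in i])
    P=toplane(c,ce[i],75); print(P)
    ys,xs=np.nonzero(m); r=cv2.minAreaRect(toplane(c,np.c_[xs,ys],78)[:,:2].astype(np.float32)); print("rect",r)
E
```

```text
top [(array([391.9, 180.1]), np.int32(239)), (array([368.8, 202.3]), np.int32(357)), (array([405.2, 209.7]), np.int32(402)), (array([381.6, 231.9]), np.int32(236))]
[[ 655.9 -189.1   75. ]
 [ 585.2 -112.6   75. ]
 [ 559.1 -229.6   75. ]
 [ 489.2 -151.6   75. ]]
rect ((572.2601318359375, -171.53378295898438), (150.92555236816406, 202.0985870361328), 77.11579895019531)
scene [(array([254.7, 165.3]), np.int32(291)), (array([284.2, 162.5]), np.int32(165)), (array([277., 186.]), np.int32(329)), (array([244.9, 188.4]), np.int32(199))]
[[ 561.1 -228.6   75. ]
 [ 490.6 -150.7   75. ]
 [ 589.4 -105.6   75. ]
 [ 660.  -188.2   75. ]]
rect ((576.8851318359375, -165.3857879638672), (163.2534637451172, 206.97970581054688), 77.33686828613281)
```

Both views agree, and the pair spacings of 171 and 120 mm match the expected 168 and 118 mm. The centre is about (572.3, -170.7) and the yaw about -12.65°. I'll press the first section now.

```bash
cat >> h.py <<'E'
C=np.array([572.3,-170.7]); YAW=np.radians(-12.65)
ex=np.array([np.cos(YAW),np.sin(YAW)]); ey=np.array([-ex[1],ex[0]])
FL={"front":(-ex*88.5,ey),"back":(ex*88.5,ey),"left":(ey*63.5,ex),"right":(-ey*63.5,ex)}
def quat(env,p,y2):
    best=None
    for s in(1,-1):
        y=np.r_[s*y2,0]; z=np.array([0,0,-1.]); q=R.from_matrix(np.c_[np.cross(y,z),y,z]).as_quat()
        j=env.inverse_kinematics(p,q)
        if j is None: continue
        d=np.abs(np.array(j)-env.read_q()).max()
        if best is None or d<best[0]: best=(d,q)
    return best[1]
def press(env,name,hi=100):
    o,a=FL[name]; p=C+o; P=[*p,hi]; t=env.read_time_s()
    env.reach(P,quat(env,P,a)); t1=env.read_time_s(); f0=np.array(env.read_wrist_force())
    hit=env.line_to([*p,76],v=40,until_force=16)
    if not hit: hit=env.line_to([*p,67],v=15,until_force=14)
    z=env.read_tcp_pos(); f=np.array(env.read_wrist_force())-f0
    env.line_to([*p,hi],v=100)
    print(name,"hit",hit,"tcp",np.round(z,1),"f",np.round(f,1),"t",t,t1,env.read_time_s())
E
python3 - <<'E'
from h import *
from plant import env
env.set_gripper(0); print(env.read_time_s())
p=[*(C+FL["front"][0]),180]; env.reach(p,quat(env,p,FL["front"][1])); print(env.read_time_s(),env.read_q())
press(env,"front")
im=env.get_image("top"); cv2.imwrite("pics/top1.png",cv2.resize(im[130:280,320:460,::-1],None,fx=4,fy=4))
im=env.get_image("wrist"); cv2.imwrite("pics/w1.png",im[:,:,::-1])
E
```

```text
1.5167
4.425 [-0.36669232  0.65253807  0.97770327  1.9505847  -0.68855556  0.91552932
 -0.82401511]
front hit True tcp [ 486.2 -151.5   70. ] f [-1.6  2.   7.8] t 4.425 4.8417 6.525
```

View pics/w1.png

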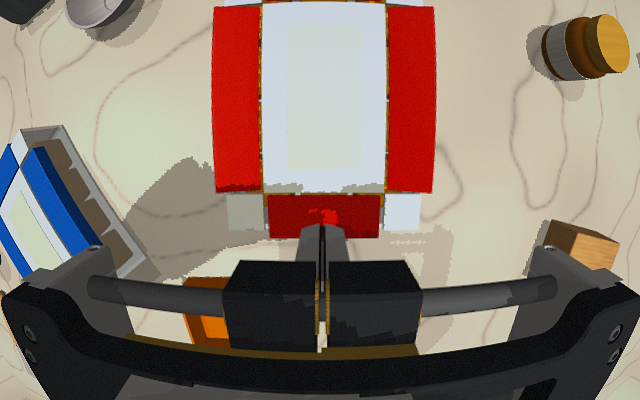

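The wrist view shows the front section at about (323,215), level with the white corners, and the press stopped at z = 70.0. The side sections at (237,100) and (411,100) are still raised. I'll carry on round the lid.

Run:
```python
from h import *
from plant import env
p=env.read_tcp_pos(); env.line_to([p[0],p[1],120],v=100)
for n in("left","back","right"): press(env,n,120)
p=env.read_tcp_pos(); env.line_to([p[0],p[1],260],v=200)
c=C-ex*190; P=[*c,230]; env.reach(P,quat(env,P,ey))
im=env.get_image("wrist"); cv2.imwrite("pics/w2.png",im[:,:,::-1])
im=env.get_image("scene"); cv2.imwrite("pics/s2.png",cv2.resize(im[120:240,200:340,::-1],None,fx=5,fy=5,interpolation=cv2.INTER_CUBIC))
im=env.get_image("top"); m=red(im,(345,155,430,255)); k,_,st,ce=cv2.connectedComponentsWithStats(m,connectivity=4)
i=[j for j in range(1,k) if st[j,4]>30]; print(toplane(env.get_calibration("top"),ce[i],70).round(1)); print(env.read_time_s())
```

```text
left hit True tcp [ 586.4 -109.    70.2] f [-1.1  1.8  6.4] t 6.975 7.95 10.325
back hit True tcp [ 658.6 -190.2   70.2] f [-1.4  0.3  6.1] t 10.325 11.45 13.825
right hit True tcp [ 558.7 -232.4   70.2] f [-1.9  2.5  7.6] t 13.825 14.9 17.275
[[ 655.7 -188.9   70. ]
 [ 585.1 -111.6   70. ]
 [ 558.9 -229.1   70. ]
 [ 489.2 -151.2   70. ]]
19.45
```

View pics/w2.png

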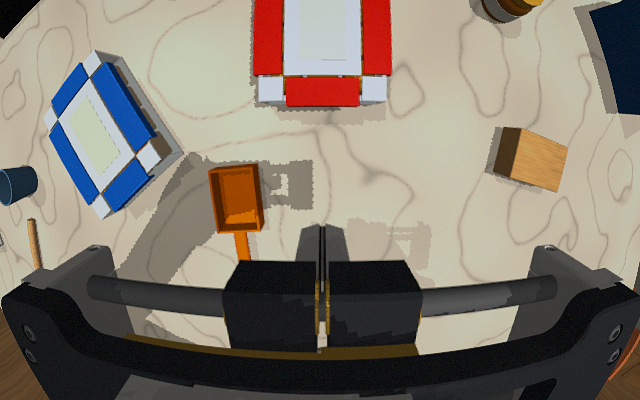

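View pics/s2.png

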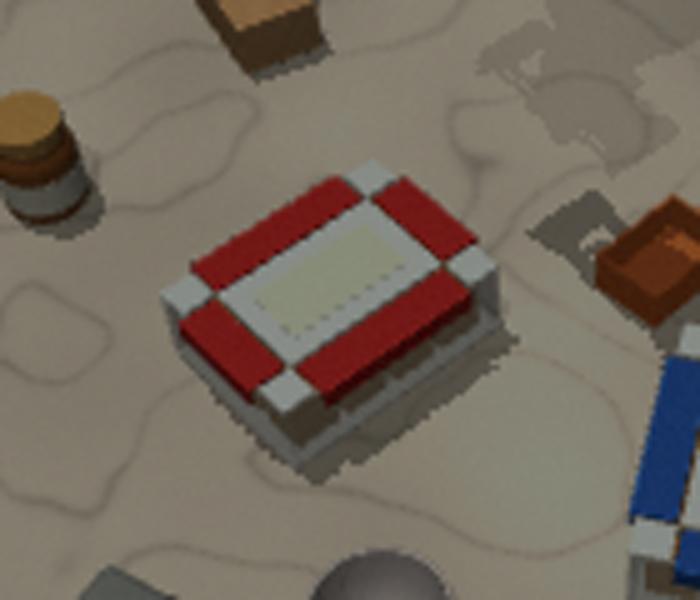

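In the scene view all four sections, at about (275,230), (425,225), (235,350) and (390,345), lie level with the white corners. The wrist view shows the near section flush at (322,92). The section centres match the earlier ones to about 1 mm, so the tub hasn't moved. The fingers are clear, and every press stopped at z of about 70.

```bash
python3 -c "
from plant import env
print(env.finish_job())"
```

```text
the job is handed in; nothing more can be done
None
```

I pressed all four red sections shut and flush, the tub stayed within about 1 mm of where it stood, no bystander was touched, and I handed the job in at about 19.5 s with the fingers clear; no verdict was returned.

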